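# Set the chess clock and start White's time

## Robot

A 6-joint arm with a two-finger parallel gripper is mounted at the origin on the work surface; the furniture and walls round the work are solid. World frame = base frame: x ahead of the robot, y to its left, z up, the work surface at z = 0. Lengths are in m, angles in rad, forces in N, time in s.
With the tool pointing down it reaches from about 0.375 to 0.9 m from the base axis. Payload 3.1 kg.
Tool frame: the origin (TCP) lies where the fingers leave the gripper's body, on its centre line; the fingertips stand 70 mm ahead of it and the grasp point (between the pads) lies 51 mm ahead of it; z points along the fingers, y is the line along which they close (so a half turn about z gives the same grasp; the last joint's range is limited). The gripper opens to 87 mm and grips with 3 to 60 N. Pads are 19 mm wide; open, the fingers measure 117 mm over their backs; the gripper's body (75 mm by 190 mm) begins 51 mm behind the grasp point.
Start: joints at [0.988, 0.527, 1.433, -0, 1.181, -0.178], TCP at [0.246, 0.574, 0.292] pointing down, gripper open.
Joint ranges: [-3.08, 3.08], [-0.75, 2.2], [0.22, 2.44], [-1.43, 4.57], [0, 2.65], [-2.85, 2.85]. Speed limits (rad/s): [2.79, 2.79, 3.14, 3.14, 3.14, 3.14].

## Interface

Orientations are given as a unit quaternion [x, y, z, w].
In Python, from rig import robot gives the robot as it stands.
- The arm moves only by the tool send_rows, never from a script. Its argument "deltas" is text: rows parted by semicolons, each of 7 numbers parted by spaces: the shift along the tool's x, y, z in mm, then the turn, a rotation vector about the tool's x, y, z in degrees, then the opening, from 0 (shut) to 1 (fully open). A call has 1 to 10 rows; each row shifts and turns the commanded pose from where the row before left it, along the tool's axes as they then stand; what a row does not reach is not made up. A row lasts 1/8 s, in which the tool goes at most 62.5 mm and 10.7 degrees, less where a joint would pass 70% of its speed; a pose out of reach is approached as far as the arm can. A call is refused whole if a number of a shift passes 62.5 or a number of a turn 10.7, either way. A call with a gripper value outside its range is refused whole. The fingers move at their own pace and stop on an object; "newtons" is the grip in N (left out, the last holds). Time passes only in rows, so rows that do not move let the fingers close. It gives the time, the measured TCP pose, the force, the opening and the grip force at its end, in the units of the state.
- robot.get_obs(): the state, without advancing time (a new reading comes with each control period).
- robot.camera(name): name is "scene" or "side" or "wrist"; returns a dict with "image" (400x640x3 uint8, red, green, blue), "depth" (400x640 float32, m along the optical axis (not along the pixel's ray), 0 where there is no reading), "fovy" (degrees; the focal length in pixels is half the picture's height over the tangent of half this angle, whatever the lens; pixels are square), "cx", "cy" (the principal point, pixels), "rvec" (rotation vector, rad) and "tvec" (3), from world to camera coordinates, as OpenCV has them. Camera axes: x right, y down, z forward; pixel columns grow to the right and rows downward; lengths in m; the calibration is good to about 2 mm. A picture is of the moment at which its call begins.
- robot.hand_in(): hands the job in; it is judged then, once.
Trained networks look in the newest picture that a camera, given by its name, has taken for a name from the list of things; names that differ only in an ending like _2 or _b are one class to them, and where a whole thing is asked for, a point or a joint stands for the part that bears it (a point fixed in the world has none). Each returns a list of dicts, best first, with "p" (0 to 1); they miss things now and then, are a little off and sometimes report something else, mostly with a low value. They report only what shows in the picture. A call takes as long as a camera call.
- robot.find_in(camera, thing): "box" ([left, top, right, bottom] in pixels, round what is visible of it).
- robot.cut_out(camera, thing): "region" (400x640 bool, what is visible of it) and "box" ([left, top, right, bottom] in pixels, round what is visible of it).
The state is a dict: "time": time; "q": joint angles; "joint_velocities": joint speeds; "joint_torque": joint torques, N m; "position": TCP position; "tool_rot": TCP orientation; "ft_force": force on the tool from outside, world axes, zero at the start; "moment": the same for the moment, N m; "grip_width": finger opening in m; "grip_force": force on a finger pad.
Only numpy, scipy, OpenCV 4.12 (cv2) and the standard library are available. Lean on these libraries where they do the work, as an engineer would, in place of code of your own. Each camera call takes 0.05 s, during which the arm holds its last target. There are 200 camera calls.

## Task

The players are ready to begin, so set the chess clock with light fingertip touches: press the red reset button right down to clear the last game and let it come up again, then tap the lever fully down at Black's end (the end nearer the robot, where the dark pieces are) so that it is White's time that will run, and then press the green start button right down and let it come up. Keep to that order, leave the grey settings button between them alone, do not press hard, and do not lift the clock or shove it along the desk. Do not touch the chessboard with its pieces, the two spare queens or the whisky glass.

Things in the scene. Friction and masses are not known exactly. Their poses are not given: they have to be found in the camera images.
- chess_clock: Loose dark grey chess clock on rubber feet, 0.5 to 0.75 kg, 110 mm deep, 200 long, 90 high with the lever. Origin: centre of its underside; x from front (buttons, displays) to back (lever), y along it to Black's end (nearer the robot), z up. Buttons on a front deck 28 mm high at x = -35 mm: red reset y = +62, grey y = 0, green start y = -62. Behind x = -15 mm a sloping panel rises to a 57 mm high housing.
- reset_top (a point): Centre of the top of the red reset button, which moves with it; a round button 20 mm across, standing 8 mm above the deck; pressed straight down it goes 4 mm against a spring (1.6 N to start, 3.2 N at the bottom) and comes back up when let go.
- start_top (a point): Centre of the top of the green start button, which moves with it; same size, travel and spring as the red one.
- lever_near_end (a point): Centre of the top face of the lever's pad at Black's end (the end nearer the robot); the pad is 28 x 36 mm (36 mm along the lever), top about 80 mm above the desk when the lever is level, and moves about 9 mm up or down from there. It begins in the raised position.
- lever (a joint): Lever angle, rad: a rocker along the top of the clock, pivoted at its middle 75 mm from each end pad. +0.12 = Black's end (near the robot) fully down on its stop, 0 = level, -0.12 = White's end (far) fully down; starts between -0.12 and -0.10. About 1 N at a pad moves it; it stays where it is left.
- reset_button (a joint): Travel of the red reset button, m: 0 up, 0.004 fully down.
- start_button (a joint): Travel of the green start button, m: 0 up, 0.004 fully down.
- menu_button (a joint): Travel of the grey settings button, m: 0 up, 0.004 fully down; not to be pressed. 16 mm across, otherwise like the others.
- chess_board: Wooden chessboard, 326 x 326 x 14 mm, with all 32 pieces set up on it (tallest 94 mm above the desk), dark pieces on the robot's side, light ones on the armchair's side; it stands to the left of the clock. Origin: centre of its underside.
- spare_queen_white: Loose spare light queen, 28 mm across, 69 mm high, standing on the desk near the far end of the clock. Origin: centre of its foot.
- spare_queen_black: Loose spare dark queen, same size, also beyond the far end of the clock. Origin: centre of its foot.
- whisky_glass: Loose clear tumbler on a coaster to the right of the clock, 82 mm across, 94 mm high. Origin: centre of its foot.

How it is judged:
By the outcome, as a careful person would: the job done as asked, in the order asked, and still so for the second after the job is handed in, with the robot touching nothing.
It also fails if it takes over 48 s, if anything falls off the work surface, if the arm or the gripper's body presses on something with over 40 N, if the wrist force passes 120 N, or if a joint passes its speed limit or range.

## Working session

There is one attempt and no reset: what is moved stays moved. The work goes in short steps, Python scripts to look and compute and a tool call to move; the robot and the scene stay as the last step left them, time stands still between calls to the robot, and variables do not carry over. Pictures are saved under pics/ and viewed, at most 10 in all, crops included, and the job is handed in when it is done.

Besides the shell and the picture viewer there is one more tool, called after "Request:" by a JSON object that holds its "fn" and its "kwargs". send_rows: Moves the arm, as the interface text tells. Its arguments: {"type":"object","properties":{"deltas":{"type":"string"},"newtons":{"type":"number"}},"required":["deltas"]}

```bash
mkdir -p pics
cat > h.py <<'E'
import numpy as np, cv2
from rig import robot
from scipy.spatial.transform import Rotation as R
def cam(n):
    c=robot.camera(n); c['Rm']=cv2.Rodrigues(np.array(c['rvec'],float))[0]; c['t']=np.array(c['tvec'],float).ravel()
    c['f']=200/np.tan(np.radians(c['fovy'])/2); return c
def pts(c,vv,uu,):
    d=c['depth'][vv,uu]; P=np.stack([(uu-c['cx'])/c['f']*d,(vv-c['cy'])/c['f']*d,d],-1)
    return (P-c['t'])@c['Rm'], d
def ray(c,u,v,z):
    d=c['Rm'].T@np.array([(u-c['cx'])/c['f'],(v-c['cy'])/c['f'],1]); o=-c['Rm'].T@c['t']
    return o+d*(z-o[2])/d[2]
def proj(c,p):
    q=c['Rm']@np.asarray(p)+c['t']; return q[:2]/q[2]*c['f']+[c['cx'],c['cy']]
def save(c,n): cv2.imwrite('pics/'+n,cv2.cvtColor(c['image'],cv2.COLOR_RGB2BGR))
E
python3 - <<'E'
from h import *
np.set_printoptions(precision=4,suppress=True)
for n in ['scene','side','wrist']:
    c=cam(n); save(c,n+'0.png')
    print(n,c['fovy'],-c['Rm'].T@c['t'])
    for t in ['chess_clock','reset_top','start_top','lever_near_end','lever','spare_queen_white','spare_queen_black','whisky_glass','chess_board']:
        for r in robot.cut_out(n,t)[:2]:
            vv,uu=np.nonzero(r['region']); P,d=pts(c,vv,uu); P=P[d>0]
            print(t,round(r['p'],2),np.round(r['box']),np.median(P,0) if len(P) else '', np.percentile(P,[2,98],0).ravel() if len(P) else '')
print(robot.get_obs())
E
```

```text
scene 47.57424158278304 [-0.2199 -0.5579  1.05  ]
chess_clock 0.92 [302. 201. 378. 258.] [ 0.5136 -0.2017  0.0384] [ 0.4306 -0.2799  0.0133  0.6064 -0.1242  0.0865]
lever_near_end 0.55 [305. 200. 364. 227.] [ 0.5411 -0.1728  0.0761] [ 0.4661 -0.2249  0.0001  0.6219 -0.1237  0.0907]
lever 0.98 [306. 200. 365. 224.] [ 0.5441 -0.1728  0.076 ] [ 0.4661 -0.2281 -0.0009  0.6218 -0.123   0.0906]
spare_queen_white 0.51 [314. 153. 322. 176.] [ 0.7381 -0.0103  0.0096] [ 0.7264 -0.0237 -0.3234  1.0961  0.1741  0.0657]
whisky_glass 0.64 [392. 277. 425. 321.] [ 0.3958 -0.4551  0.063 ] [ 0.3435 -0.4903  0.0077  0.4201 -0.4193  0.098 ]
chess_board 0.79 [163. 131. 295. 228.] [0.5561 0.216  0.0143] [0.4115 0.0721 0.0031 0.727  0.3856 0.0637]
side 55.65780243621688 [ 0.3976 -0.9914  0.8154]
chess_clock 0.82 [271. 200. 353. 263.] [ 0.5303 -0.2073  0.0405] [ 0.4352 -0.284   0.0124  0.6232 -0.1304  0.0887]
lever_near_end 0.92 [287. 202. 346. 227.] [ 0.5397 -0.1673  0.0773] [ 0.4689 -0.2244  0.0005  0.6196 -0.0261  0.092 ]
lever 0.93 [288. 201. 347. 227.] [ 0.544  -0.1719  0.078 ] [ 0.4694 -0.2246  0.0029
[... 684 characters left out ...]
74 0.0726 0.0059 0.7266 0.3887 0.0686]
chess_board 0.19 [246. 282. 282. 332.] [ 0.3825 -0.4391  0.0668] [ 0.3467 -0.4917  0.0081  0.4187 -0.4149  0.0996]
wrist 65.35292610203427 [0.1846 0.6013 0.3857]
{'time': 1.5, 'q': array([ 0.9875,  0.5275,  1.4327,  0.    ,  1.1814, -0.1785]), 'joint_velocities': array([ 0.0012,  0.0005,  0.0018, -0.    , -0.0001,  0.0002]), 'joint_torque': array([ -0.    , -44.001 , -17.6979,   0.0634,   0.0505,  -0.    ]), 'position': array([0.2461, 0.5745, 0.2922]), 'tool_rot': array([ 0.201 ,  0.9796, -0.    , -0.    ]), 'ft_force': array([ 0.6379, -0.5751,  0.7811]), 'moment': array([ 0.0141, -0.0192,  0.0058]), 'grip_force': 0.0, 'grip_width': 0.08684576214454268}
```

Run:
```python
import cv2,numpy as np
a=cv2.imread('pics/scene0.png')[140:330,270:450]; b=cv2.imread('pics/side0.png')[160:350,220:400]
cv2.imwrite('pics/c1.png',np.hstack([cv2.resize(x,(400,422),interpolation=cv2.INTER_CUBIC) for x in(a,b)]))
```

```text
(no output)
```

View pics/c1.png

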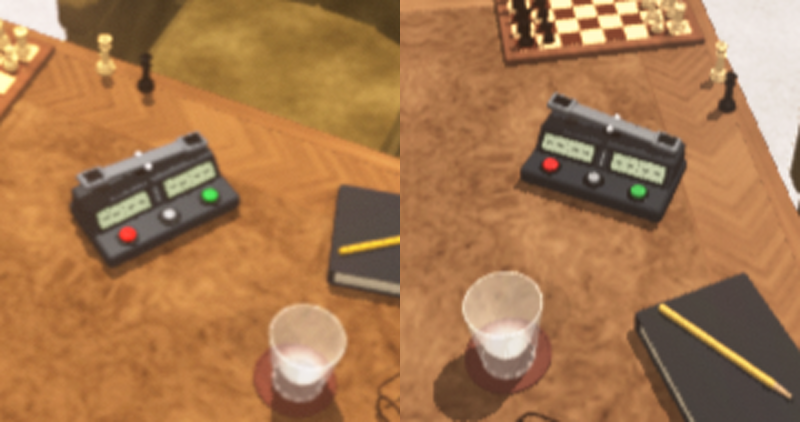

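The picture shows the clock with its front to the right (-y): red button at about (328,246) in the scene image, green at (364,228), and the near lever pad at about (311,220). Glass and queens are clear of it. Next I find the colour centroids.

```bash
cat > loc.py <<'E'
from h import *
from scipy import ndimage
def blobs(c,box=None,minA=8):
    im=c['image'].astype(int); r,g,b=im[...,0],im[...,1],im[...,2]; out={}
    for n,m in dict(red=(r>150)&(g<75)&(b<75),green=(g>110)&(r<80)&(b<110)&(g-r>60)).items():
        l,k=ndimage.label(m); best=None
        for i in range(1,k+1):
            vv,uu=np.nonzero(l==i)
            if len(vv)<minA: continue
            p=ray(c,uu.mean(),vv.mean(),0.036)
            if .38<p[0]<.68 and -.36<p[1]<-.05 and (best is None or len(vv)>best[0]): best=(len(vv),uu.mean(),vv.mean(),p)
        out[n]=best
    return out
def pose(pr,pg):
    yax=(pr-pg)[:2]; L=np.linalg.norm(yax); yax/=L; xax=np.array([yax[1],-yax[0]])
    o=(pr+pg)[:2]/2+.035*xax
    return o,xax,yax,L
E
python3 - <<'E'
from loc import *
np.set_printoptions(precision=4,suppress=True)
for n in ['scene','side']:
    c=cam(n); b=blobs(c); print(n,b)
    o,x,y,L=pose(b['red'][3],b['green'][3]); print(o,x,y,L,np.degrees(np.arctan2(y[1],y[0])))
    u,v=[int(round(k)) for k in b['red'][1:3]]; print(pts(c,np.array([v]),np.array([u])))
    # lever points: pts near pad
    vv,uu=np.mgrid[150:300,250:400]; P,d=pts(c,vv.ravel(),uu.ravel()); P=P[d>0]
    q=(P[:,:2]-o)@np.stack([x,y],1)
    for s in(1,-1):
        m=(P[:,2]>.062)&(abs(q[:,1]-s*75)<1e9)&(abs(q[:,1]-s*.075)<.02)&(abs(q[:,0])<.07)
        print(s,m.sum(),np.median(P[m],0),np.percentile(q[m,0],[5,50,95]),P[m,2].max())
E
```

```text
scene {'red': (35, np.float64(327.0571428571429), np.float64(245.42857142857142), array([ 0.4543, -0.198 ,  0.036 ])), 'green': (14, np.float64(364.2142857142857), np.float64(228.42857142857142), array([ 0.5574, -0.2644,  0.036 ]))}
[ 0.5248 -0.2018] [0.5416 0.8407] [-0.8407  0.5416] 0.12257510733809139 147.2105259323689
(array([[ 0.4558, -0.1971,  0.0357]]), array([1.2643], dtype=float32))
1 108 [ 0.4779 -0.1377  0.0871] [0.0184 0.0276 0.0427] 0.0940834385704037
-1 98 [ 0.6042 -0.2144  0.0702] [0.0211 0.0313 0.0463] 0.07707951804925403
side {'red': (30, np.float64(287.3666666666667), np.float64(233.23333333333332), array([ 0.4588, -0.1948,  0.036 ])), 'green': None}Traceback (most recent call last):
  File "<stdin>", line 5, in <module>
TypeError: 'NoneType' object is not subscriptable
```

```bash
cat > plan.py <<'E'
from h import *
def yawR(deg): # tool down, tool x at deg
    a=np.radians(deg); x=np.array([np.cos(a),np.sin(a),0]); z=np.array([0,0,-1.]); return np.stack([x,np.cross(z,x),z],1)
def rows(p,Rm,target,yaw,n):
    Rt=yawR(yaw); w=R.from_matrix(Rm.T@Rt).as_rotvec(); s=[]
    for i in range(n):
        Ri=Rm@R.from_rotvec(w*i/n).as_matrix()
        s.append(np.r_[Ri.T@((np.array(target)-p)/n*1000),np.degrees(w)/n])
    return np.array(s)
def show(wps):
    o=robot.get_obs(); p=o['position']; Rm=R.from_quat(o['tool_rot']).as_matrix()
    for t,y,n in wps:
        print(np.array2string(np.round(rows(p,Rm,t,y,n),1),suppress_small=True)); p=np.array(t); Rm=yawR(y)
E
python3 - <<'E'
from plan import *
np.set_printoptions(precision=4,suppress=True)
c=cam('wrist'); o=robot.get_obs(); T=R.from_quat(o['tool_rot']).as_matrix()
off=T.T@(-c['Rm'].T@c['t']-o['position']); fw=T.T@c['Rm'].T[:,2]
print('cam off',off,'fwd',fw)
Rt=yawR(57); h=.30
co=Rt@off; f=Rt@fw; z=h+co[2]; aim=np.array([.505,-.225])
p=aim-(co+f*(z-.04)/-f[2])[:2]; print(p)
show([([.53,.25,.30],105,6),([*p,.30],57,8)])
E
```

```text
cam off [ 0.0671  0.0005 -0.0934] fwd [-0.2451  0.0009  0.9695]
[ 0.5164 -0.2059]
[[-64.8 -31.1  -1.3  -0.    0.    8.6]
 [-68.7 -21.   -1.3  -0.    0.    8.6]
 [-71.1 -10.4  -1.3  -0.    0.    8.6]
 [-71.9   0.4  -1.3  -0.    0.    8.6]
 [-71.   11.1  -1.3  -0.    0.    8.6]
 [-68.5  21.7  -1.3  -0.    0.    8.6]]
[[-54.6 -16.4   0.    0.    0.    6. ]
 [-56.  -10.6   0.    0.    0.    6. ]
 [-56.8  -4.7   0.    0.    0.    6. ]
 [-57.    1.3   0.    0.    0.    6. ]
 [-56.5   7.2   0.    0.    0.    6. ]
 [-55.5  13.1   0.    0.    0.    6. ]
 [-53.8  18.8   0.    0.    0.    6. ]
 [-51.5  24.4   0.    0.    0.    6. ]]
```

Request:
{"fn": "send_rows", "kwargs": {"deltas": "-43 -21 -1 0 0 5.7 0;-45 -17 -1 0 0 5.7 0;-46 -12 -1 0 0 5.7 0;-47 -7 -1 0 0 5.7 0;-48 -2 -1 0 0 5.7 0;-48 3 -1 0 0 5.7 0;-47 7 -1 0 0 5.7 0;-46 12 -1 0 0 5.7 0;-45 15 -1 0 0 5.7 0;-44 -13 0 0 0 4.8 0", "newtons": 10}}

```text
time: 2.9
position: [0.53, 0.203, 0.3015]
tool_rot: [0.639, 0.769, 0.001, 0.001]
ft_force: [0.2, -0.6, -0.4]
grip_width: 0.0016
grip_force: 0.0
```

Request:
{"fn": "send_rows", "kwargs": {"deltas": "-44 -10 0 0 0 4.8 0;-45 -6 0 0 0 4.8 0;-45 -3 0 0 0 4.8 0;-45 1 0 0 0 4.8 0;-45 4 0 0 0 4.8 0;-44 8 0 0 0 4.8 0;-43 12 0 0 0 4.8 0;-42 16 0 0 0 4.8 0;-41 19 0 0 0 4.8 0;0 0 0 0 0 0 0"}}

```text
time: 4.15
position: [0.5096, -0.2039, 0.3014]
tool_rot: [0.878, 0.479, 0.0, 0.001]
ft_force: [-0.5, 0.3, -0.5]
grip_width: 0.0004
grip_force: 0.0
```

Run:
```python
from loc import *
np.set_printoptions(precision=4,suppress=True)
c=cam('wrist'); save(c,'w1.png'); b=blobs(c,minA=30); print(b)
o,x,y,L=pose(b['red'][3],b['green'][3]); print(o,x,y,L,np.degrees(np.arctan2(x[1],x[0])))
vv,uu=np.mgrid[0:400:2,0:640:2]; P,d=pts(c,vv.ravel(),uu.ravel()); P=P[d>0]
q=(P[:,:2]-o)@np.stack([x,y],1)
for s in(1,-1):
    m=(P[:,2]>.066)&(P[:,2]<.11)&(abs(q[:,1]-s*.075)<.018)&(abs(q[:,0]-.03)<.04)
    print(s,m.sum(),np.median(P[m],0),np.percentile(q[m,0],[5,50,95]),np.percentile(P[m,2],[5,95]))
for k in('red','green'):
    u,v=[int(round(t)) for t in b[k][1:3]]; print(pts(c,np.array([v]),np.array([u]))[0])
for t in['reset_top','start_top','lever_near_end']:
    for r in robot.find_in('wrist',t)[:1]: print(t,r)
s=robot.get_obs(); print(s['position'],s['tool_rot'],s['ft_force'],s['time'],s['grip_width'])
```

```text
{'red': (204, np.float64(273.94607843137254), np.float64(195.92156862745097), array([ 0.4588, -0.1939,  0.036 ])), 'green': (200, np.float64(378.285), np.float64(194.205), array([ 0.5637, -0.2589,  0.036 ]))}
[ 0.5297 -0.1966] [0.5266 0.8501] [-0.8501  0.5266] 0.12337176858068355 58.223502746623176
1 259 [ 0.4825 -0.132   0.0892] [0.0177 0.0298 0.0425] [0.0862 0.0913]
-1 228 [ 0.6088 -0.2096  0.0727] [0.0179 0.0302 0.0421] [0.0693 0.0749]
[[ 0.4591 -0.1939  0.0371]]
[[ 0.5635 -0.258   0.0375]]
start_top {'box': [369.7, 186.9, 388.1, 204.3], 'p': 0.79}
lever_near_end {'box': [236.2, 119.8, 419.1, 159.5], 'p': 0.89}
[ 0.5091 -0.1994  0.3011] [ 0.8764  0.4816 -0.0001 -0.0006] [-0.0686  0.5901  0.4006] 4.35 5.248549133237638e-05
```

View pics/w1.png

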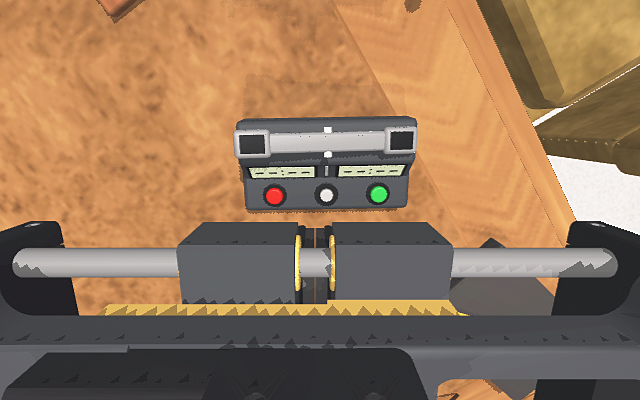

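The wrist picture shows red at (274,196), green at (378,194), and the near pad at (252,143). The clock axis is at 58.2°. I'll go above the red button.

Run:
```python
from plan import *
show([([.458,-.1955,.150],58.2,6)])
```

```text
[[-4.  -7.5 25.2 -0.  -0.  -0.1]
 [-4.  -7.5 25.2 -0.  -0.  -0.1]
 [-4.  -7.5 25.2 -0.  -0.  -0.1]
 [-4.  -7.5 25.2 -0.  -0.  -0.1]
 [-4.  -7.6 25.2 -0.  -0.  -0.1]
 [-4.  -7.6 25.2 -0.  -0.  -0.1]]
```

Request:
{"fn": "send_rows", "kwargs": {"deltas": "-4 -7.5 25 0 0 0 0;-4 -7.5 25 0 0 0 0;-4 -7.5 25 0 0 0 0;-4 -7.5 25 0 0 0 0;-4 -7.5 25 0 0 0 0;-4 -7.5 25 0 0 0 0;0 0 14 0 0 0 0;0 0 14 0 0 0 0;0 0 0 0 0 0 0;0 0 0 0 0 0 0"}}

```text
time: 5.6
position: [0.4591, -0.1968, 0.1237]
tool_rot: [0.877, 0.481, 0.0, 0.001]
ft_force: [-0.7, 0.3, 0.4]
grip_width: 0.0002
grip_force: 0.0
```

Run:
```python
from loc import *
np.set_printoptions(precision=4,suppress=True)
s=robot.get_obs(); print(s['position'],s['tool_rot'],s['ft_force'],s['time'])
T=R.from_quat(s['tool_rot']).as_matrix(); tip=s['position']+T[:,2]*.07; print(tip)
ims=[]
for n in('wrist','side','scene'):
    c=cam(n); u,v=proj(c,tip); print(n,u,v,proj(c,[.4588,-.194,.036]))
    b=blobs(c);print(b)
    r=100 if n=='wrist' else 45
    if n!='wrist':r=45
    u,v=int(u),int(v); im=c['image'][max(0,v-r):v+r,max(0,u-r):u+r,::-1]; ims.append(cv2.resize(im,(266,266)))
cv2.imwrite('pics/c2.png',np.hstack(ims))
```

```text
[ 0.4591 -0.1968  0.1237] [0.8766 0.4812 0.0003 0.0006] [-0.7014  0.2997  0.4138] 5.6
[ 0.4592 -0.1969  0.0537]
wrist 315.7442261627734 244.10422184751928 [312.5982 229.7176]
{'red': (316, np.float64(312.61392405063293), np.float64(222.50632911392404), array([ 0.4613, -0.1901,  0.036 ])), 'green': (791, np.float64(511.5638432364096), np.float64(226.92414664981035), array([ 0.5627, -0.258 ,  0.036 ]))}
side 287.368928425872 229.33079937568914 [287.3431 233.0489]
{'red': (25, np.float64(287.44), np.float64(233.4), array([ 0.4589, -0.1955,  0.036 ])), 'green': None}
scene 327.4665126655037 240.15604696036291 [326.5321 243.7557]
{'red': (29, np.float64(327.0), np.float64(245.13793103448276), array([ 0.4551, -0.1974,  0.036 ])), 'green': (11, np.float64(364.72727272727275), np.float64(228.9090909090909), array([ 0.5564, -0.2664,  0.036 ]))}
```

View pics/c2.png

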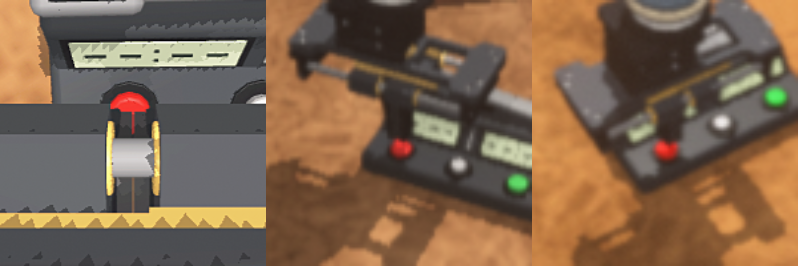

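The fingertip sits centred over the red button in all three views. Descending gently.

Request:
{"fn": "send_rows", "kwargs": {"deltas": "1 0 8 0 0 0 0;0 0 7 0 0 0 0;0 0 0 0 0 0 0;0 0 1 0 0 0 0;0 0 0 0 0 0 0"}}

```text
time: 6.38
position: [0.4591, -0.1958, 0.1072]
tool_rot: [0.877, 0.481, 0.0, 0.0]
ft_force: [-0.6, 0.5, 0.8]
grip_width: 0.0008
grip_force: 0.0
```

Request:
{"fn": "send_rows", "kwargs": {"deltas": "0 0 2 0 0 0 0;0 0 0 0 0 0 0;0 0 0 0 0 0 0"}}

```text
time: 6.75
position: [0.4592, -0.1959, 0.1055]
tool_rot: [0.877, 0.481, 0.0, 0.0]
ft_force: [0.3, -0.3, 2.0]
grip_width: 0.0006
grip_force: 0.9
```

Request:
{"fn": "send_rows", "kwargs": {"deltas": "0 0 1.5 0 0 0 0;0 0 0 0 0 0 0;0 0 0 0 0 0 0"}}

```text
time: 7.12
position: [0.4592, -0.1959, 0.1038]
tool_rot: [0.877, 0.481, 0.0, 0.0]
ft_force: [-0.7, -1.0, 3.0]
grip_width: 0.0008
grip_force: 1.2
```

Request:
{"fn": "send_rows", "kwargs": {"deltas": "0 0 1 0 0 0 0;0 0 0 0 0 0 0;0 0 0 0 0 0 0"}}

```text
time: 7.5
position: [0.4592, -0.1959, 0.1028]
tool_rot: [0.877, 0.481, 0.0, 0.0]
ft_force: [0.7, -0.9, 3.2]
grip_width: 0.0004
grip_force: 1.4
```

Request:
{"fn": "send_rows", "kwargs": {"deltas": "0 0 0.7 0 0 0 0;0 0 0 0 0 0 0;0 0 0 0 0 0 0"}}

```text
time: 7.88
position: [0.4592, -0.1959, 0.1021]
tool_rot: [0.877, 0.481, 0.0, 0.0]
ft_force: [0.1, -0.8, 3.6]
grip_width: 0.0
grip_force: 1.8
```

Request:
{"fn": "send_rows", "kwargs": {"deltas": "0 0 0.7 0 0 0 0;0 0 0 0 0 0 0;0 0 0 0 0 0 0"}}

```text
time: 8.25
position: [0.4592, -0.1959, 0.102]
tool_rot: [0.877, 0.481, 0.0, 0.0]
ft_force: [0.5, -0.1, 8.3]
grip_width: 0.0008
grip_force: 4.5
```

Bottomed out at 8 N. Lifting, then going over the lever pad.

Request:
{"fn": "send_rows", "kwargs": {"deltas": "0 0 -5 0 0 0 0;0 0 -8 0 0 0 0;0 0 -20 0 0 0 0;0 0 -30 0 0 0 0;0 0 -30 0 0 0 0;17 -4 0 0 0 0 0;25 -6 0 0 0 0 0;24.5 -5 0 0 0 0 0;0 0 0 0 0 0 0;0 0 0 0 0 0 0"}}

```text
time: 9.5
position: [0.4816, -0.1312, 0.1936]
tool_rot: [0.877, 0.481, -0.001, -0.001]
ft_force: [-0.5, 0.8, 0.1]
grip_width: 0.0002
grip_force: 0.0
```

Run:
```python
from loc import *
np.set_printoptions(precision=4,suppress=True)
s=robot.get_obs(); T=R.from_quat(s['tool_rot']).as_matrix(); tip=s['position']+T[:,2]*.07; print(tip,s['time'],s['ft_force'])
ims=[]
for n in('wrist','side','scene'):
    c=cam(n); u,v=proj(c,tip); b=blobs(c); print(n,u,v,proj(c,[.4817,-.1316,.089]),{k:b[k] and b[k][3] for k in b})
    r=150 if n=='wrist' else 45
    u,v=int(u),int(v); im=c['image'][max(0,v-r):v+r,max(0,u-r):u+r,::-1]; ims.append(cv2.resize(im,(266,266)))
cv2.imwrite('pics/c3.png',np.hstack(ims))
```

```text
[ 0.4815 -0.1312  0.1236] 9.5 [-0.4773  0.7575  0.098 ]
wrist 315.733959522567 244.09054644984323 [316.2878 224.6175] {'red': None, 'green': array([ 0.5603, -0.2639,  0.036 ])}
side 291.7035924200499 195.6636660493717 [292.1139 204.8372] {'red': array([ 0.4588, -0.1944,  0.036 ]), 'green': None}
scene 309.7643695647923 209.8079968559121 [310.3664 218.0478] {'red': array([ 0.4562, -0.1974,  0.036 ]), 'green': array([ 0.5539, -0.2653,  0.036 ])}
```

View pics/c3.png

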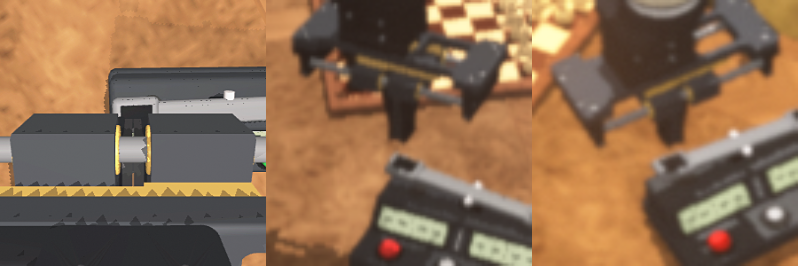

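Red is up again, and the tip is over the pad. Tapping the lever down.

Request:
{"fn": "send_rows", "kwargs": {"deltas": "0 0 16 0 0 0 0;0 0 14 0 0 0 0;0 0 4 0 0 0 0;0 0 4 0 0 0 0;0 0 4 0 0 0 0;0 0 4 0 0 0 0;0 0 3 0 0 0 0;0 0 1 0 0 0 0;0 0 0 0 0 0 0;0 0 0 0 0 0 0"}}

```text
time: 10.9
position: [0.4825, -0.1318, 0.1445]
tool_rot: [0.877, 0.481, 0.0, 0.0]
ft_force: [-0.1, -0.2, -0.1]
grip_width: 0.0003
grip_force: 0.0
```

Request:
{"fn": "send_rows", "kwargs": {"deltas": "0 0 1 0 0 0 0;0 0 0 0 0 0 0;0 0 0 0 0 0 0"}}

```text
time: 11.28
position: [0.4823, -0.1317, 0.1434]
tool_rot: [0.877, 0.481, 0.0, 0.0]
ft_force: [-0.8, -0.8, 1.0]
grip_width: 0.0001
grip_force: 0.3
```

Request:
{"fn": "send_rows", "kwargs": {"deltas": "0 0 0.8 0 0 0 0;0 0 0 0 0 0 0;0 0 0 0 0 0 0"}}

```text
time: 11.65
position: [0.4821, -0.1317, 0.1425]
tool_rot: [0.877, 0.481, -0.0, -0.0]
ft_force: [-0.4, 0.6, 0.8]
grip_width: 0.0005
grip_force: 0.3
```

Request:
{"fn": "send_rows", "kwargs": {"deltas": "0 0 0.8 0 0 0 0;0 0 0 0 0 0 0;0 0 0 0 0 0 0"}}

```text
time: 12.02
position: [0.4821, -0.1316, 0.1418]
tool_rot: [0.877, 0.481, 0.0, 0.0]
ft_force: [-0.6, 0.4, 1.5]
grip_width: 0.0005
grip_force: 0.9
```

Request:
{"fn": "send_rows", "kwargs": {"deltas": "0 0 0.8 0 0 0 0;0 0 0 0 0 0 0;0 0 0 0 0 0 0"}}

```text
time: 12.4
position: [0.4821, -0.1316, 0.1415]
tool_rot: [0.877, 0.481, 0.0, 0.0]
ft_force: [-0.7, 0.3, 6.0]
grip_width: 0.0007
grip_force: 3.4
```

Lever is on its stop (6 N). Lifting and crossing to above the green button.

Request:
{"fn": "send_rows", "kwargs": {"deltas": "0 0 -8 0 0 0 0;0 0 -22 0 0 0 0;0 0 -25 0 0 0 0;-20 10 0 0 0 0 0;-24 30 0 0 0 0 0;-20 35 0 0 0 0 0;0 35 0 0 0 0 0;0 27 0 0 0 0 0;0 0 30 0 0 0 0;0 0 0 0 0 0 0"}}

```text
time: 13.65
position: [0.5616, -0.2581, 0.1637]
tool_rot: [0.877, 0.481, -0.002, -0.003]
ft_force: [-1.1, -0.0, -0.3]
grip_width: 0.0002
grip_force: 0.0
```

Run:
```python
from loc import *
np.set_printoptions(precision=4,suppress=True)
s=robot.get_obs(); T=R.from_quat(s['tool_rot']).as_matrix(); tip=s['position']+T[:,2]*.07; print(tip,s['time'],s['ft_force'])
ims=[]
for n in('wrist','side','scene'):
    c=cam(n); u,v=proj(c,tip); b=blobs(c); print(n,u,v,proj(c,[.5637,-.2589,.036]),{k:b[k] and b[k][3] for k in b})
    if n!='side':
      vv,uu=np.mgrid[0:400,0:640]; P,d=pts(c,vv.ravel(),uu.ravel()); P=P[d>0]
      for s_,q in((1,[.4817,-.1316]),(-1,[.6092,-.2107])):
        m=(np.hypot(*(P[:,:2]-q).T)<.012)&(P[:,2]>.06)&(P[:,2]<.1); print(s_,m.sum(),np.median(P[m,2]) if m.any() else '')
    r=150 if n=='wrist' else 45
    u,v=int(u),int(v); im=c['image'][max(0,v-r):v+r,max(0,u-r):u+r,::-1]; ims.append(cv2.resize(im,(266,266)))
cv2.imwrite('pics/c4.png',np.hstack(ims))
```

```text
[ 0.5612 -0.2578  0.0937] 13.65 [-1.1464 -0.0269 -0.3105]
wrist 315.7602770140029 244.083737569701 [319.5867 213.7403] {'red': array([ 0.4596, -0.1941,  0.036 ]), 'green': array([ 0.5639, -0.2591,  0.036 ])}
1 1261 0.07258182277487457
-1 1727 0.09070716733379203
side 326.4442264993432 230.02196183430357 [326.7445 244.9133] {'red': array([ 0.4582, -0.1954,  0.036 ]), 'green': None}
scene 363.7597444791328 213.52906434998826 [363.3902 226.2314] {'red': array([ 0.4533, -0.199 ,  0.036 ]), 'green': array([ 0.5573, -0.2669,  0.036 ])}
1 41 0.07080145508198149
-1 1 0.0864745467083406
```

View pics/c4.png

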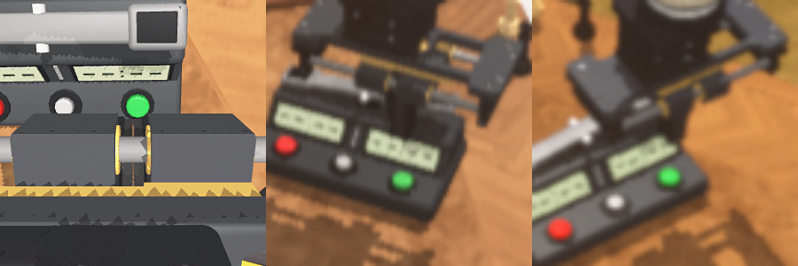

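Lever is fully flipped (near pad 72 mm, far 90 mm) and the clock is unmoved. Green is just ahead of the tip.

Request:
{"fn": "send_rows", "kwargs": {"deltas": "0 1.5 15 0 0 0 0;0 0 15 0 0 0 0;0 0 0 0 0 0 0;0 0 0 0 0 0 0"}}

```text
time: 14.3
position: [0.5645, -0.26, 0.1357]
tool_rot: [0.877, 0.481, -0.0, -0.0]
ft_force: [0.0, -0.8, 0.0]
grip_width: 0.0004
grip_force: 0.0
```

Request:
{"fn": "send_rows", "kwargs": {"deltas": "0 -0.5 14 0 0 0 0;0 0 10 0 0 0 0;0 0 4 0 0 0 0;0 0 2.2 0 0 0 0;0 0 1.5 0 0 0 0;0 0 0 0 0 0 0;0 0 0 0 0 0 0"}}

```text
time: 15.18
position: [0.5642, -0.2597, 0.1046]
tool_rot: [0.877, 0.481, 0.0, 0.0]
ft_force: [-0.8, 1.3, 1.7]
grip_width: 0.0005
grip_force: 1.0
```

Request:
{"fn": "send_rows", "kwargs": {"deltas": "0 0 1 0 0 0 0;0 0 0 0 0 0 0;0 0 0 0 0 0 0"}}

```text
time: 15.55
position: [0.5643, -0.2598, 0.1034]
tool_rot: [0.877, 0.481, 0.0, 0.0]
ft_force: [-1.3, 1.5, 3.0]
grip_width: 0.0002
grip_force: 1.3
```

Request:
{"fn": "send_rows", "kwargs": {"deltas": "0 0 0.8 0 0 0 0;0 0 0 0 0 0 0;0 0 0 0 0 0 0"}}

```text
time: 15.92
position: [0.5642, -0.2598, 0.1025]
tool_rot: [0.877, 0.481, 0.0, 0.0]
ft_force: [-1.0, 1.5, 2.6]
grip_width: 0.0003
grip_force: 1.5
```

Request:
{"fn": "send_rows", "kwargs": {"deltas": "0 0 0.7 0 0 0 0;0 0 0 0 0 0 0;0 0 0 0 0 0 0"}}

```text
time: 16.3
position: [0.5643, -0.2598, 0.1021]
tool_rot: [0.877, 0.481, 0.0, 0.0]
ft_force: [-1.1, 1.2, 4.9]
grip_width: 0.0004
grip_force: 2.5
```

Request:
{"fn": "send_rows", "kwargs": {"deltas": "0 0 0.5 0 0 0 0;0 0 0 0 0 0 0;0 0 0 0 0 0 0"}}

```text
time: 16.68
position: [0.5643, -0.2598, 0.1021]
tool_rot: [0.877, 0.481, 0.0, 0.0]
ft_force: [-1.7, 1.6, 6.7]
grip_width: 0.0007
grip_force: 3.7
```

Bottomed out. Lifting clear and checking.

Request:
{"fn": "send_rows", "kwargs": {"deltas": "0 0 -5 0 0 0 0;0 0 -10 0 0 0 0;0 0 -30 0 0 0 0;0 0 -45 0 0 0 0;-5 0 -45 0 0 0 0;-5 0 -45 0 0 0 0;0 0 0 0 0 0 0;0 0 0 0 0 0 0"}}

```text
time: 17.68
position: [0.5584, -0.268, 0.2811]
tool_rot: [0.877, 0.481, -0.0, -0.0]
ft_force: [-0.4, 0.8, -0.2]
grip_width: 0.0009
grip_force: 0.0
```

Run:
```python
from loc import *
np.set_printoptions(precision=4,suppress=True)
s=robot.get_obs(); print(s['position'],s['time'],s['ft_force'])
c=cam('wrist'); b=blobs(c); print(b); save(c,'w5.png')
vv,uu=np.mgrid[0:400,0:640]; P,d=pts(c,vv.ravel(),uu.ravel()); P=P[d>0]
for n,q in(('near',[.4817,-.1316]),('far',[.6092,-.2107]),('red',[.459,-.194]),('green',[.5638,-.259]),('grey',[.5113,-.2265])):
    m=(np.hypot(*(P[:,:2]-q).T)<.005)&(P[:,2]>.02)&(P[:,2]<.1); print(n,m.sum(),np.median(P[m,2]) if m.any() else '')
```

```text
[ 0.5584 -0.268   0.2811] 17.675 [-0.4466  0.8345 -0.2396]
{'red': (245, np.float64(202.79591836734693), np.float64(175.44489795918366), array([ 0.4591, -0.1941,  0.036 ])), 'green': (192, np.float64(315.09375), np.float64(175.078125), array([ 0.5634, -0.26  ,  0.036 ]))}
near 86 0.0728097792711756
far 108 0.09099637847121475
red 64 0.036852294469775074
green 66 0.03675472083023788
grey 60 0.03691995696258577
```

View pics/w5.png

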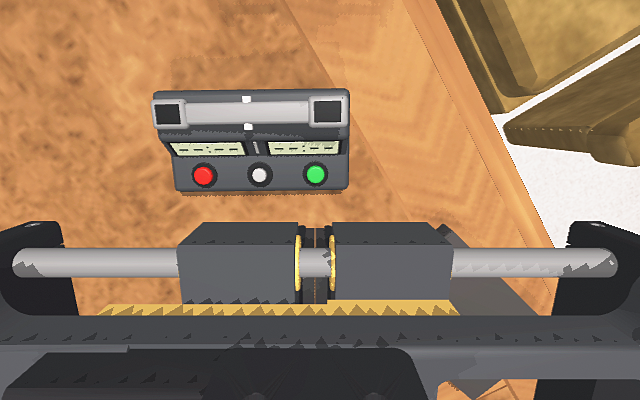

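The picture shows the clock unmoved: red at (203,175), grey at (259,175) and green at (315,175), all up. The lever is down at the near end (168,114).

```bash
python3 -c "from rig import robot; print(robot.hand_in())"
```

```text
the job is handed in; nothing more can be done
None
```

The job is handed in after about 18 s: I pressed the red reset button fully down and let it up, tapped the lever down onto its stop at Black's end, then did the same with the green start button, with no contact reading above about 8 N, the clock unmoved and nothing else touched.

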